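# Close the child-safe laundry tablet box

## Robot

A 6-joint arm with a two-finger parallel gripper is mounted at the origin on a cart in front of the work surface, level with it; the furniture and walls round the work are solid. World frame = base frame: x ahead of the robot, y to its left, z up, the work surface at z = 0. Lengths are in m, angles in degrees, forces in N, time in s.
With the tool pointing down it reaches from about 0.4 to 0.825 m from the base axis. Payload 7 kg.
Tool frame: the origin (TCP) lies on the centre line of the jaws, within the pads' length; the fingertips stand 11 mm ahead of it and the grasp point (between the pads) lies 8 mm behind it; z points along the fingers, y is the line along which they close (so a half turn about z gives the same grasp; the last joint's range is limited). The gripper opens to 88 mm and grips with 3 to 60 N. Pads are 19 mm wide; open, the fingers measure 130 mm over their backs; the gripper's body (78 mm by 193 mm) begins 47 mm behind the grasp point.
Start: joints at [-60.155, 20.546, 0.682, 0, -70.136, -16.507], TCP at [0.156, -0.657, 0.238] pointing down, gripper open.
Joint ranges: [-176.03, 176.03], [-82.01, 121.73], [-58.28, 71.71], [-173.87, 95.51], [-174.79, -0.11], [-173.66, 173.66]. Speed limits (degrees/s): [136.94, 136.94, 172.46, 180, 180, 180].

## Interface

Orientations are given as [roll, pitch, yaw] about the fixed x, y, z axes, in that order (R = Rz(yaw) Ry(pitch) Rx(roll)).
In Python, from plant import r, capture, camera_model, job gives the robot as it stands.
- The arm moves only by the tool drive_tool, never from a script. Its argument "increments" is a list that holds one entry, the list of rows, each a list of 5 numbers: the gripper's target within -1 to 1 (fully open at 1, half-way at 0, shut at -1), then the shift along the tool's x, y, z scaled (see below), then the turn about the tool's z scaled (see below). In form: [[[gripper, tx, ty, tz, roll], ...]]. A call has 1 to 5 rows; each row is the pose to reach, as a shift and turn from the pose commanded when the call began, along the tool's axes at that moment, turning the shorter way round; what a row does not reach only later rows make up. The controller multiplies each number of a shift by 120 mm and each number of a turn by 360 degrees. A row lasts 1/8 s, in which the tool goes at most 62.5 mm and 10.7 degrees, less where a joint would pass 70% of its speed; a pose out of reach is approached as far as the arm can. A call with a number of a shift or a turn outside -1 to 1 is refused whole. A call with a gripper value outside its range is refused whole. The fingers move at their own pace and stop on an object; "squeeze" is the grip in N (left out, the last holds). Time passes only in rows, so rows that repeat a pose let the fingers close. It gives the time, the measured TCP pose, the force, the opening and the grip force at its end, in the units of the state.
- r.get_state(): the state, without advancing time (a new reading comes with each control period).
- capture(name): name is "scene" or "side" or "wrist"; returns the picture (384x512x3 uint8, red, green, blue); there is no depth.
- camera_model(name): a dict with "camera_matrix" (3x3 intrinsics, pixels), "k1" (the pictures are not rectified: a ray, as slopes to the right and down, at radius r is drawn at 1 + k1 r^2 times it, then the intrinsics apply), "rvec" (rotation vector, rad) and "tvec" (3), from world to camera coordinates, as OpenCV has them. Camera axes: x right, y down, z forward; pixel columns grow to the right and rows downward; lengths in m; the calibration is good to about 2 mm. A picture is of the moment at which its call begins: read the wrist's pose just before it. camera_model takes no time and is no camera call; for the wrist camera it gives the pose at the moment of the call.
- job.close_job(): hands the job in; it is judged then, once.
The state is a dict: "time_s": time; "joints": joint angles; "qd": joint speeds; "joint_torque": joint torques, N m; "tcp_pos": TCP position; "eef_rot": TCP orientation; "contact_force": force on the tool from outside, world axes, zero at the start; "moment": the same for the moment, N m; "gripper_width": finger opening in m; "gripper_force": force on a finger pad.
Only numpy, scipy, OpenCV 4.12 (cv2) and the standard library are available. Lean on these libraries where they do the work, as an engineer would, in place of code of your own. Each camera call takes 0.05 s, during which the arm holds its last target. There are 200 camera calls.

## Task

Close the box of laundry tablets: with the fingertips press its orange spring plate down and keep it pressed while you push the blue lid along over the tablets, fully home against the end wall, then let go so that the plate springs up and its pin locks the lid. Only press and push, lift nothing, and leave the spice jar, the tin and the egg cup standing where they are.

Things in the scene. Friction and masses are not known exactly. Their poses are not given: they have to be found in the camera images.
- tablet_box: White box fixed to the worktop, 210 x 130 mm, 61.5 high. Origin on the worktop; +x is the way the lid closes. Box spans x -110 to +100, y -65 to +65. Tablet well at x 34 to 90, end wall (lid stop) at x 94, orange plate at x -103 to +27, rear wall x -110 to -104, 50 high. Side rails, 61.5 high, inner edges y = +-46, hold the lid down.
- lid: Blue lid plate 90 (x) x 100 (y) x 6 mm, captive in the rails, underside 50 mm above the worktop, about 0.12 kg, slides easily. Origin: centre of its underside; axes as the box's. Open at the start: origin at box x = -11 (within 1 mm); home: x = +49. Holes 15 mm long on its centre line at its x = +29 (pin in it at the start) and -31 (pin in it when home).
- ridge (a point): Push ridge along the lid's trailing edge, 76 mm wide (y), 6 thick, top 70 mm above the worktop. This point: middle of its rear face (lid x = -45), 60 mm above the worktop. Push here toward the box's +x; at box x = -56 mm at the start, +4 when the lid is home.
- press_plate (a joint): How far the orange plate is pressed down, m: 0 up, 0.009 fully down. Spring: about 1.5 N at the top, 5 N at the bottom. Its locking pin stops the lid; the lid can pass once the plate is 5.5 mm down or more. Under the lid the pin stays down until it meets the other hole and springs up, if nothing presses the plate.
- plate_top (a point): Point on top of the orange plate (130 x 60 mm, top 49 mm above the worktop when up) at box x = -79, y = 0: middle of the 48 mm (x) left bare at the start between rear wall and ridge. Sinks with the plate. The plate runs on under the lid and is bared as the lid moves, so a finger can stay on it all the way.
- pin (a point): Centre of the top of the locking pin, orange, 10 x 18 mm, 6 high, on the plate at box x = 18 mm; 55 mm above the worktop when the plate is up, seen in a hole of the lid.
- spice_jar: Glass spice jar with red cap, 45 mm across, 106 mm high, beside the box; origin under its centre. Leave alone.
- tin: Green and gold food tin, 57 mm across, 72 mm high, beside the box; origin under its centre. Leave alone.
- egg_cup: Cream egg cup, 48 mm across, 51 mm high, beside the box; origin under its centre. Leave alone.
Things that resemble listed ones, but are neither listed nor needed, are in the scene too. Of the things that look like the lid, the larger one is meant.

How it is judged:
By the outcome, as a careful person would: the job done as asked, in the order asked, and still so for the second after the job is handed in, with the robot touching nothing.
It also fails if it takes over 32 s, if anything falls off the work surface, if the arm or the gripper's body presses on something with over 40 N, if the wrist force passes 120 N, or if a joint passes its speed limit or range.

## Working session

There is one attempt and no reset: what is moved stays moved. The work goes in short steps, Python scripts to look and compute and a tool call to move; the robot and the scene stay as the last step left them, time stands still between calls to the robot, and variables do not carry over. Pictures are saved under pics/ and viewed, at most 10 in all, crops included, and the job is handed in when it is done.

Besides the shell and the picture viewer there is one more tool, called after ">>>" by a JSON object that holds its "method" and its "body", one argument or row to a line. drive_tool: Moves the arm, as the interface text tells. Its arguments: {"type":"object","properties":{"increments":{"type":"array"},"squeeze":{"type":"number"}},"required":["increments"]}

```bash
mkdir -p pics; ls
python3 - <<'E'
from plant import r,capture,camera_model
import cv2
for n in("scene","side"):
    cv2.imwrite(f"pics/{n}0.png",capture(n)[:,:,::-1])
    print(n,camera_model(n))
print(r.get_state())
E
```

```text
pics
scene {'camera_matrix': array([[486.72735924,   0.        , 258.33901842],
       [  0.        , 486.72735924, 191.69626583],
       [  0.        ,   0.        ,   1.        ]]), 'k1': -0.16641590711324733, 'rvec': array([ 2.13480556, -0.82738302,  0.36427576]), 'tvec': array([-0.40242079,  0.27474795,  0.6880085 ])}
side {'camera_matrix': array([[387.34629096,   0.        , 254.70530971],
       [  0.        , 387.34629096, 193.47545848],
       [  0.        ,   0.        ,   1.        ]]), 'k1': -0.026339234345104347, 'rvec': array([ 2.06154475, -0.53951459,  0.26872514]), 'tvec': array([-0.46125159,  0.18603274,  0.71133677])}
{'time_s': 0.1, 'joints': array([-6.01541105e+01,  2.05880838e+01,  6.37359086e-01, -2.02509416e-02,
       -7.01353862e+01, -1.65065644e+01]), 'qd': array([-0.07130563, -0.06981552,  0.20265853,  0.13583239,  0.09320497,
       -0.029007  ]), 'joint_torque': array([-2.80282002e-03, -5.84159875e+01,  2.93751490e+01,  7.01557651e+00,
        1.01804579e-02, -5.38563847e-05]), 'tcp_pos': array([ 0.155614  , -0.65636511,  0.23668732]), 'eef_rot': array([ 1.79912028e+02, -6.21548471e-03, -1.66667566e+02]), 'contact_force': array([-0.51796123, -0.58121989, -0.28348916]), 'moment': array([-0.01924659,  0.01083107,  0.01750828]), 'gripper_force': 0.0, 'gripper_width': 0.08762911566324577}
```

View pics/scene0.png

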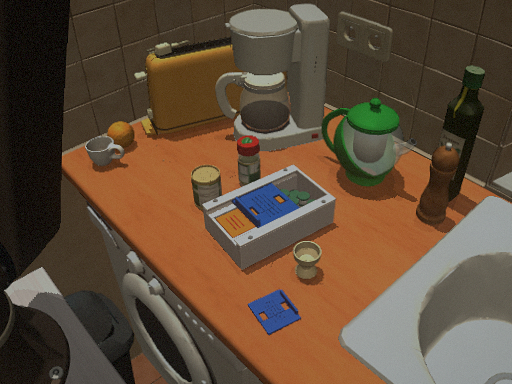

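View pics/side0.png

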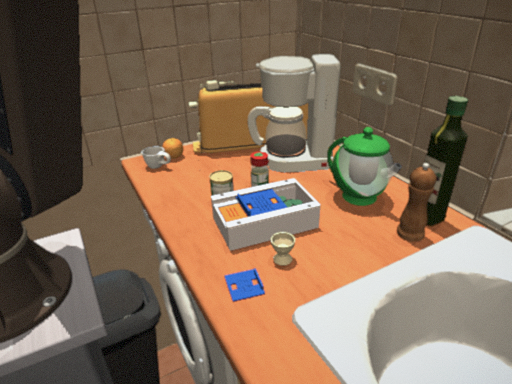

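```bash
cat > h.py <<'E'
import numpy as np,cv2
def cam(m):
    R=cv2.Rodrigues(np.array(m["rvec"]))[0]; return R,np.array(m["tvec"]).ravel(),np.array(m["camera_matrix"]),float(m["k1"])
def ray(m,px):
    R,t,K,k=cam(m)
    u=cv2.undistortPoints(np.array(px,float).reshape(-1,1,2),K,np.array([k,0,0,0.])).reshape(-1,2)
    return -R.T@t,np.c_[u,np.ones(len(u))]@R
def plane(m,px,z):
    c,d=ray(m,px); return c+d*((z-c[2])/d[:,2])[:,None]
def proj(m,P):
    R,t,K,k=cam(m)
    return cv2.projectPoints(np.array(P,float).reshape(-1,1,3),R,t,K,np.array([k,0,0,0.]))[0].reshape(-1,2)
E
python3 - <<'E'
import cv2
a=cv2.imread("pics/scene0.png")
cv2.imwrite("pics/crop1.png",cv2.resize(a[130:270,185:345],None,fx=5,fy=4.28*5/5,interpolation=cv2.INTER_CUBIC)[:600] if 0 else cv2.resize(a[150:270,190:350],None,fx=5,fy=5,interpolation=cv2.INTER_CUBIC))
E
```

```text
(no output)
```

View pics/crop1.png

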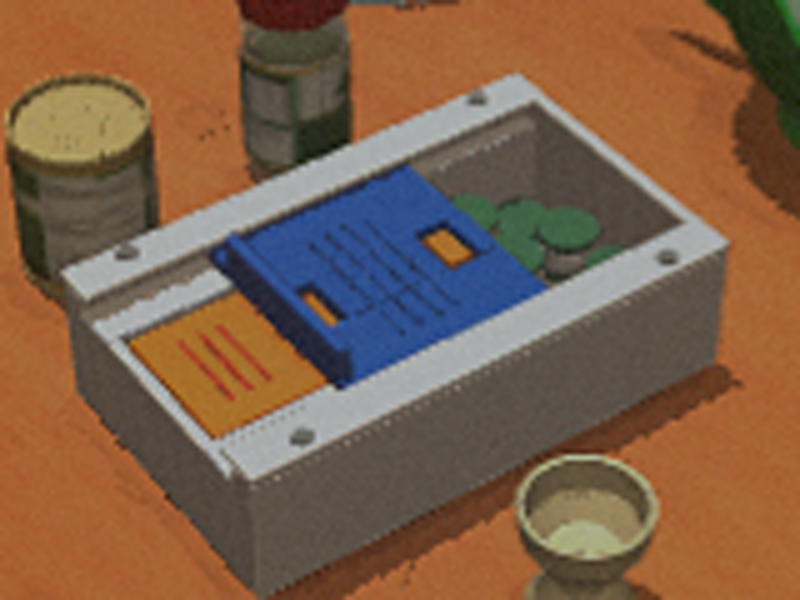

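Run:
```python
from plant import r,camera_model
from h import *
m=camera_model("scene")
c=np.array([[62,270],[250,480],[728,243],[520,73]])/5+[190,150]
P=plane(m,c,.0615)[:,:2]; print(P.round(4))
B=np.array([[-110,65],[-110,-65],[100,-65],[100,65]])/1000
bc,pc=B.mean(0),P.mean(0)
H=(B-bc).T@(P-pc);U,S,V=np.linalg.svd(H);R=V.T@np.diag([1,np.sign(np.linalg.det(V.T@U.T))])@U.T
t=pc-R@bc; print("origin",t,"yaw",np.degrees(np.arctan2(R[1,0],R[0,0])),"res mm",((B@R.T+t-P)*1000).round(1))
f=lambda x,y:(R@[x,y]+t).round(4)
print("plate_top",f(-.079,0),"ridge",f(-.056,0))
# objects: in box frame
q=lambda px,z:(plane(m,[px],z)[0,:2]).round(3)
for n,px,z in(("tin",(80/5+190,118/5+150),.072),("jar",(248,143),.104),("cup",(588/5+190,505/5+150),.051)):
    w=q(px,z);print(n,w,"box",(R.T@(w-t)).round(3))
# check by side view
ms=camera_model("side");print("side px of corners",proj(ms,np.c_[B@R.T+t,[.0615]*4]).round(1))
```

```text
[[ 0.4342  0.0328]
 [ 0.4162 -0.0949]
 [ 0.6227 -0.123 ]
 [ 0.6412  0.0035]]
origin [ 0.53352319 -0.04608483] yaw -7.966836511549933 res mm [[-0.6  0.7]
 [-0.6 -0.3]
 [ 0.8 -1.3]
 [ 0.3  0.9]]
plate_top [ 0.4553 -0.0351] ridge [ 0.4781 -0.0383]
tin [0.487 0.09 ] box [-0.065  0.128]
jar [0.584 0.077] box [0.033 0.129]
cup [ 0.497 -0.172] box [-0.019 -0.13 ]
side px of corners [[211.4 194.6]
 [228.5 226.1]
 [321.8 203.8]
 [295.5 176.9]]
```

Run:
```python
import cv2
a=cv2.imread("pics/side0.png")
cv2.imwrite("pics/crop2.png",cv2.resize(a[150:270,195:335],None,fx=5,fy=5,interpolation=cv2.INTER_CUBIC))
```

```text
(no output)
```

View pics/crop2.png

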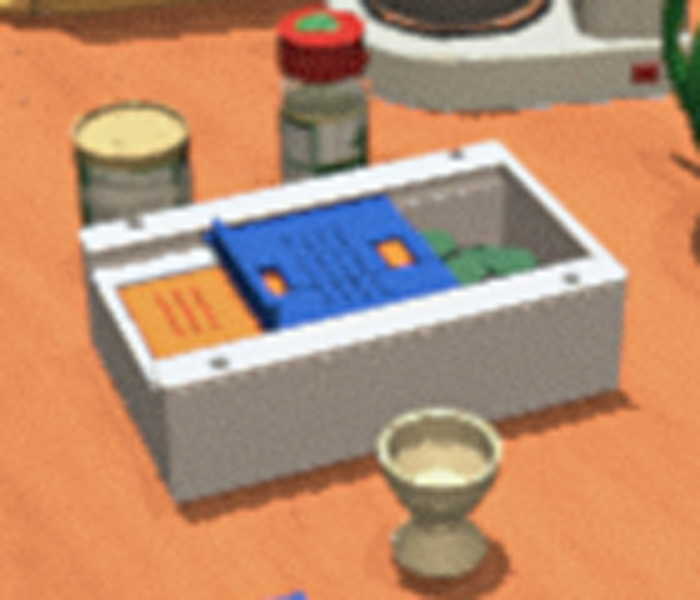

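Candidates for the lid are the blue plate in the box at scene (265,203), with a ridge and two holes, and the loose smaller blue plate at (275,311). I choose the one in the box, and the crop confirms it: ridge at the rear edge, pin in the front hole. The side crop shows the box corners at (211,197), (227,227), (320,204) and (295,178), which agrees with the projected pose to about 2 px.

```bash
cat >> h.py <<'E'
from scipy.spatial.transform import Rotation as Ro
T=np.array([.5335,-.0461]); YAW=-7.97
def Rb(): return Ro.from_euler('z',YAW,degrees=True).as_matrix()
def go(s,x,y,z):
    "box-frame target (mm) for the TCP -> tool shift (units), turn (units)"
    R=Ro.from_euler('xyz',s["eef_rot"],degrees=True).as_matrix()
    p=Rb()@[x/1000,y/1000,z/1000]+[*T,0]
    here=Rb().T@(s["tcp_pos"]-[*T,0])*1000
    dy=(s["eef_rot"][2]-(YAW+180)+180)%360-180
    print("t",s["time_s"],"box mm",here.round(1),"rot",s["eef_rot"].round(1),"F",(Rb().T@s["contact_force"]).round(1),"w",s["gripper_width"])
    print("shift",(R.T@(p-s["tcp_pos"])/.12).round(3),"turn",round(dy/360,4))
E
python3 -c "
from plant import r
from h import *
go(r.get_state(),-79,-4,230)"
```

```text
t 0.1 box mm [-289.6 -656.8  236.7] rot [ 179.9   -0.  -166.7] F [-0.4 -0.6 -0.3] w 0.08762911566324577
shift [-3.611  4.43   0.062] turn 0.0592
```

>>> {"method": "drive_tool", "body": {
  "increments": [
    [[-1,-0.27,0.33,0,0.02],[-1,-0.54,0.66,0,0.04],[-1,-0.81,1.0,0,0.06],[-1,-0.81,1.0,0,0.06]]
  ],
  "squeeze": 20
}}

```text
time_s: 0.6
tcp_pos: [0.2236, -0.515, 0.238]
eef_rot: [180.0, 0.0, 171.8]
contact_force: [-0.2, -1.2, -0.5]
gripper_width: 0.0533
gripper_force: 0.0
```

```bash
python3 -c "
from plant import r
from h import *
go(r.get_state(),-79,-4,230)"
```

```text
t 0.6 box mm [-241.9 -507.4  238. ] rot [180.    0.  171.8] F [-0.1 -1.3 -0.5] w 0.053296717805486046
shift [-1.341  4.2    0.069] turn -0.0006
```

>>> {"method": "drive_tool", "body": {
  "increments": [
    [[-1,-0.16,0.5,0,0],[-1,-0.32,1.0,0,0]]
  ]
}}

```text
time_s: 0.85
tcp_pos: [0.2775, -0.4045, 0.237]
eef_rot: [180.0, -0.0, 171.7]
contact_force: [1.1, 0.1, -0.4]
gripper_width: 0.0333
gripper_force: 0.0
```

>>> {"method": "drive_tool", "body": {
  "increments": [
    [[-1,-0.16,0.5,0,0],[-1,-0.32,1.0,0,0]]
  ]
}}

```text
time_s: 1.1
tcp_pos: [0.3327, -0.2917, 0.2376]
eef_rot: [-180.0, 0.0, 171.7]
contact_force: [1.6, 0.2, 1.0]
gripper_width: 0.0133
gripper_force: 0.0
```

>>> {"method": "drive_tool", "body": {
  "increments": [
    [[-1,-0.16,0.5,0,0],[-1,-0.32,1.0,0,0],[-1,-0.32,1.0,0,0]]
  ]
}}

```text
time_s: 1.48
tcp_pos: [0.3893, -0.1766, 0.2378]
eef_rot: [180.0, 0.0, 172.1]
contact_force: [-0.7, -0.7, 0.1]
gripper_width: 0.0007
gripper_force: 0.0
```

```bash
python3 -c "
from plant import r
from h import *
go(r.get_state(),-79,-4,130)"
```

```text
t 1.475 box mm [-124.7 -149.3  237.8] rot [180.    0.  172.1] F [-0.6 -0.8  0.1] w 0.0006636527313215063
shift [-0.382  1.21   0.899] turn 0.0003
```

>>> {"method": "drive_tool", "body": {
  "increments": [
    [[-1,-0.19,0.5,0,0],[-1,-0.38,1.0,0,0],[-1,-0.38,1.0,0.0,0]]
  ]
}}

```text
time_s: 1.85
tcp_pos: [0.4514, -0.0657, 0.2372]
eef_rot: [-180.0, -0.0, 171.9]
contact_force: [-0.3, -0.9, 0.3]
gripper_width: 0.0003
gripper_force: 0.0
```

>>> {"method": "drive_tool", "body": {
  "increments": [
    [[-1,0,0.21,0.3,0],[-1,0,0.21,0.75,0],[-1,0,0.21,0.9,0],[-1,0,0.21,0.9,0]]
  ]
}}

```text
time_s: 2.35
tcp_pos: [0.4522, -0.0441, 0.1282]
eef_rot: [-179.9, -0.2, 171.7]
contact_force: [0.0, -1.3, 0.5]
gripper_width: 0.0009
gripper_force: 0.0
```

```bash
python3 -c "
from plant import r,capture,camera_model
from h import *
s=r.get_state();go(s,-79,-4,75)
m=camera_model('wrist')
cv2.imwrite('pics/w1.png',capture('wrist')[:,:,::-1])
g=lambda x,y,z:Rb()@[x/1000,y/1000,z/1000]+[*T,0]
for n,p in dict(ridgeL=(-56,38,70),ridgeR=(-56,-38,70),c1=(-110,65,61.5),c2=(-110,-65,61.5),c3=(100,-65,61.5),c4=(100,65,61.5),tip=(-79,-4,120)).items(): print(n,proj(m,[g(*p)]).round(0))
"
```

```text
t 2.35 box mm [-80.7  -9.3 128.2] rot [-179.9   -0.2  171.7] F [ 0.2 -1.3  0.5] w 0.0008660550443749348
shift [-0.016  0.045  0.443] turn -0.001
ridgeL [[319. 250.]]
ridgeR [[209. 250.]]
c1 [[361. 171.]]
c2 [[167. 172.]]
c3 [[187. 410.]]
c4 [[337. 409.]]
tip [[260. 253.]]
```

View pics/w1.png

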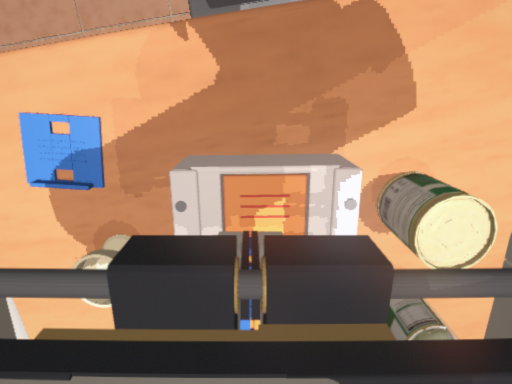

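The wrist view shows the orange plate at columns 222–308 and rows 175–235, with the rear box corners at (358,168) and (172,168). The prediction was (361,171) and (167,172), so it agrees within about 2 mm. The decoy is at (62,150).

>>> {"method": "drive_tool", "body": {
  "increments": [
    [[-1,-0.01,0.04,0.2,0],[-1,-0.01,0.04,0.4,0],[-1,-0.01,0.04,0.42,0],[-1,-0.01,0.04,0.42,0]]
  ]
}}

```text
time_s: 2.9
tcp_pos: [0.4561, -0.0381, 0.0803]
eef_rot: [180.0, 0.1, 171.7]
contact_force: [-0.8, -0.2, -0.5]
gripper_width: 0.0007
gripper_force: 0.0
```

```bash
python3 -c "
from plant import r,capture,camera_model
from h import *
s=r.get_state();go(s,-80,-4,60)
m=camera_model('wrist');R,t,K,k=cam(m);print('cam box',Rb().T@((-R.T@t)-[*T,0]),K[0,0])
a=np.hstack([cv2.resize(capture(n)[b:b+120,c:c+150],None,fx=2.6,fy=3,interpolation=2) for n,b,c in(('scene',130,195),('side',130,190))])
cv2.imwrite('pics/v2.png',a[:,:,::-1])
"
```

```text
t 2.9 box mm [-77.7  -2.8  80.3] rot [1.800e+02 1.000e-01 1.717e+02] F [-0.7 -0.3 -0.5] w 0.0007338602928347038
shift [ 0.019 -0.01   0.17 ] turn -0.0008
cam box [-0.15607709 -0.00280673  0.2278372 ] 328.3054546817821
```

View pics/v2.png

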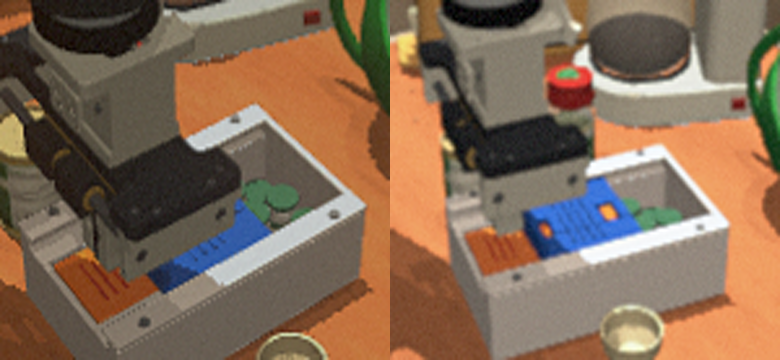

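>>> {"method": "drive_tool", "body": {
  "increments": [
    [[-1,0.02,0,0.1,0],[-1,0.02,0,0.16,0],[-1,0.02,0,0.2,0],[-1,0.02,0,0.2,0]]
  ]
}}

```text
time_s: 3.5
tcp_pos: [0.4525, -0.0377, 0.0547]
eef_rot: [-180.0, -0.1, 171.7]
contact_force: [-2.0, 1.8, 2.9]
gripper_width: 0.0006
gripper_force: 1.6
```

```bash
python3 -c "
from plant import r
from h import *
go(r.get_state(),-80,-4,50)"
```

```text
t 3.5 box mm [-81.4  -2.9  54.7] rot [-1.800e+02 -1.000e-01  1.717e+02] F [-2.2  1.5  2.9] w 0.00058554313891745
shift [-0.012 -0.009  0.039] turn -0.0008
```

>>> {"method": "drive_tool", "body": {
  "increments": [
    [[-1,0,0,0.02,0],[-1,0,0,0.03,0],[-1,0,0,0.03,0]]
  ]
}}

```text
time_s: 3.88
tcp_pos: [0.4527, -0.0377, 0.0515]
eef_rot: [-180.0, -0.0, 171.7]
contact_force: [-2.8, 0.3, 3.4]
gripper_width: 0.0005
gripper_force: 2.2
```

>>> {"method": "drive_tool", "body": {
  "increments": [
    [[-1,0,0,0.01,0],[-1,0,0,0.01,0]]
  ]
}}

```text
time_s: 4.12
tcp_pos: [0.4527, -0.0377, 0.051]
eef_rot: [-180.0, -0.0, 171.8]
contact_force: [-6.3, 0.9, 13.7]
gripper_width: 0.0005
gripper_force: 7.0
```

>>> {"method": "drive_tool", "body": {
  "increments": [
    [[-1,-0.06,0,0,0],[-1,-0.12,0,0,0],[-1,-0.18,0,0,0],[-1,-0.24,0,0,0],[-1,-0.3,0,0,0]]
  ]
}}

```text
time_s: 4.75
tcp_pos: [0.482, -0.0446, 0.0506]
eef_rot: [-179.8, -0.6, 171.7]
contact_force: [-27.2, 2.3, 36.9]
gripper_width: 0.0005
gripper_force: 19.2
```

```bash
python3 -c "
from plant import r
from h import *
go(r.get_state(),-5.5,-4,51)"
```

```text
t 4.75 box mm [-51.2  -5.6  50.6] rot [-179.8   -0.6  171.7] F [-27.2  -1.5  36.9] w 0.00046376749271432623
shift [-0.381  0.016 -0.008] turn -0.001
```

>>> {"method": "drive_tool", "body": {
  "increments": [
    [[-1,0,0,-0.01,0],[-1,0,0,-0.01,0]]
  ]
}}

```text
time_s: 5.0
tcp_pos: [0.4879, -0.0432, 0.0517]
eef_rot: [-180.0, -0.0, 171.7]
contact_force: [-3.9, -1.8, 5.0]
gripper_width: 0.0007
gripper_force: 2.8
```

```bash
python3 -c "
from plant import r,capture
from h import *
go(r.get_state(),-5.5,-4,51)
a=np.hstack([cv2.resize(capture(n)[b:b+120,c:c+150],None,fx=2.6,fy=3,interpolation=2) for n,b,c in(('scene',130,195),('side',130,190))])
cv2.imwrite('pics/v3.png',a[:,:,::-1])
"
```

```text
t 5.0 box mm [-45.5  -3.5  51.7] rot [-180.    -0.   171.7] F [-3.6 -2.3  5. ] w 0.0007078904149497738
shift [-0.334 -0.003  0.006] turn -0.0008
```

View pics/v3.png

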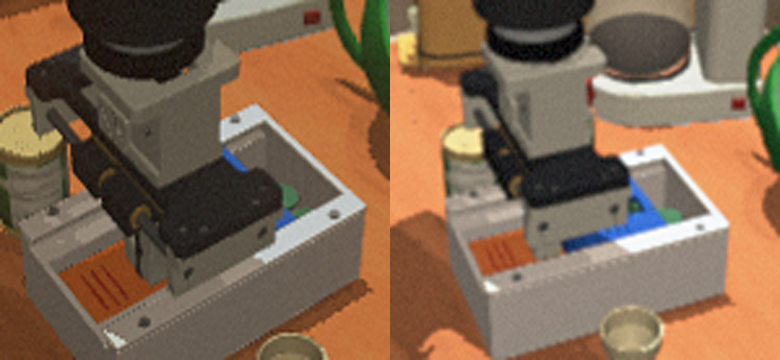

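The lid moves with the finger: the ridge is just ahead of it, the bare plate lies behind, and force is down to 5 N with the plate about 8 mm down. I continue slowly.

>>> {"method": "drive_tool", "body": {
  "increments": [
    [[-1,-0.03,0,0,0],[-1,-0.06,0,0,0],[-1,-0.09,0,0,0],[-1,-0.12,0,0,0],[-1,-0.15,0,0,0]]
  ]
}}

```text
time_s: 5.72
tcp_pos: [0.5066, -0.0454, 0.0515]
eef_rot: [-180.0, -0.0, 171.7]
contact_force: [-4.6, -0.0, 4.1]
gripper_width: 0.0007
gripper_force: 2.5
```

```bash
python3 -c "
from plant import r
from h import *
go(r.get_state(),-5.5,-4,51.5)"
```

```text
t 5.725 box mm [-26.7  -3.   51.5] rot [-180.    -0.   171.7] F [-4.6 -0.7  4.1] w 0.0007428729388318229
shift [-0.177 -0.007  0.   ] turn -0.0008
```

>>> {"method": "drive_tool", "body": {
  "increments": [
    [[-1,-0.03,0,0,0],[-1,-0.06,-0.01,0,0],[-1,-0.09,-0.01,0,0],[-1,-0.12,-0.01,0,0],[-1,-0.14,-0.01,0,0]]
  ]
}}

```text
time_s: 6.35
tcp_pos: [0.523, -0.0491, 0.0516]
eef_rot: [-180.0, -0.0, 171.7]
contact_force: [-5.1, 0.4, 4.6]
gripper_width: 0.0005
gripper_force: 2.8
```

>>> {"method": "drive_tool", "body": {
  "increments": [
    [[-1,-0.01,0,0,0],[-1,-0.02,0,0,0],[-1,-0.02,0,0,0]]
  ]
}}

```text
time_s: 6.72
tcp_pos: [0.5248, -0.0494, 0.0515]
eef_rot: [-180.0, -0.1, 171.7]
contact_force: [-6.1, 1.2, 5.7]
gripper_width: 0.0004
gripper_force: 3.8
```

```bash
python3 -c "
from plant import r
from h import *
go(r.get_state(),-5.5,-4,51.5)"
```

```text
t 6.725 box mm [-8.2 -4.5 51.5] rot [-1.800e+02 -1.000e-01  1.717e+02] F [-6.2  0.3  5.7] w 0.0003816729820096006
shift [-0.022  0.004 -0.   ] turn -0.0008
```

>>> {"method": "drive_tool", "body": {
  "increments": [
    [[-1,-0.01,0,0,0],[-1,-0.02,0,0,0],[-1,-0.02,0,0,0]]
  ]
}}

```text
time_s: 7.1
tcp_pos: [0.525, -0.0498, 0.0514]
eef_rot: [-179.9, -0.3, 171.7]
contact_force: [-13.1, 3.5, 12.5]
gripper_width: 0.0004
gripper_force: 8.6
```

>>> {"method": "drive_tool", "body": {
  "increments": [
    [[-1,-0.01,0,0,0],[-1,-0.015,0,0,0],[-1,-0.015,0,0,0]]
  ]
}}

```text
time_s: 7.48
tcp_pos: [0.5251, -0.0501, 0.0513]
eef_rot: [-179.9, -0.4, 171.7]
contact_force: [-19.3, 7.2, 18.9]
gripper_width: 0.0005
gripper_force: 12.2
```

```bash
python3 -c "
from plant import r,capture
from h import *
go(r.get_state(),-5.5,-4,51.5)
a=np.hstack([cv2.resize(capture(n)[b:b+75,c:c+75],None,fx=5.2,fy=6,interpolation=2) for n,b,c in(('scene',155,265),('side',165,255))])
cv2.imwrite('pics/v4.png',a[:,:,::-1])
"
```

```text
t 7.475 box mm [-7.8 -5.1 51.3] rot [-179.9   -0.4  171.7] F [-20.1   4.4  18.9] w 0.0005360801414844144
shift [-0.019  0.01  -0.002] turn -0.0009
```

View pics/v4.png

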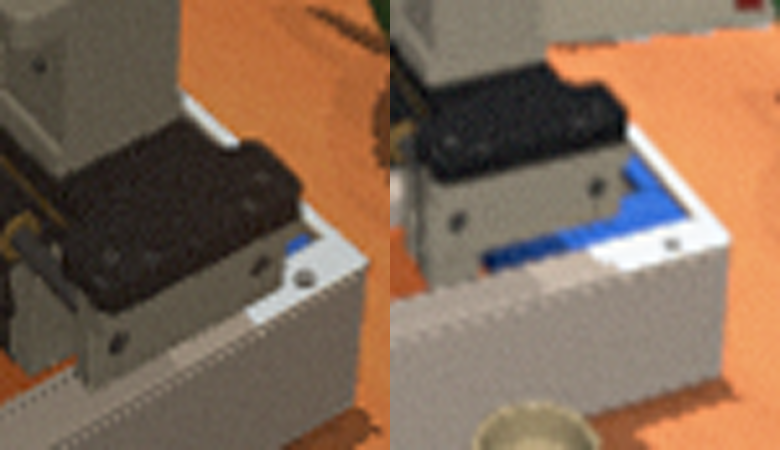

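The side view shows the blue reaching the white end wall at about crop (690,215), with no well visible, and the push force rose to 20 N at a standstill. The lid is home, so I ease the push and lift off.

>>> {"method": "drive_tool", "body": {
  "increments": [
    [[-1,0.02,0,0,0],[-1,0.02,0,-0.03,0],[-1,0.02,0,-0.08,0],[-1,0.02,0,-0.14,0],[-1,0.02,0,-0.2,0]]
  ]
}}

```text
time_s: 8.2
tcp_pos: [0.5256, -0.0498, 0.0749]
eef_rot: [-180.0, -0.2, 171.7]
contact_force: [-4.6, 0.8, -3.0]
gripper_width: 0.0006
gripper_force: 2.4
```

>>> {"method": "drive_tool", "body": {
  "increments": [
    [[-1,0.05,0,-0.3,0],[-1,0.1,0,-0.6,0],[-1,0.3,-0.2,-1,0],[-1,0.6,-0.5,-1,0],[-1,0.9,-0.8,-1,0]]
  ]
}}

```text
time_s: 8.82
tcp_pos: [0.4071, -0.1296, 0.197]
eef_rot: [179.9, 0.3, 171.8]
contact_force: [0.5, 0.1, -0.3]
gripper_width: 0.0003
gripper_force: 0.0
```

>>> {"method": "drive_tool", "body": {
  "increments": [
    [[-1,0.1,-0.5,0,0],[-1,0.1,-1,0,0],[-1,0.1,-1,0,0]]
  ]
}}

```text
time_s: 9.2
tcp_pos: [0.3774, -0.2498, 0.1964]
eef_rot: [-179.9, 0.2, 171.4]
contact_force: [-0.4, 0.9, -0.6]
gripper_width: 0.0007
gripper_force: 0.0
```

```bash
python3 -c "
from plant import r,capture
from h import *
go(r.get_state(),-5.5,-4,51.5)
a=np.hstack([cv2.resize(capture(n)[b:b+130,c:c+160],None,fx=2.5,fy=2.5,interpolation=2) for n,b,c in(('scene',150,190),('side',150,195))])
cv2.imwrite('pics/v5.png',a[:,:,::-1])
"
```

```text
t 9.2 box mm [-126.4 -223.4  196.4] rot [-179.9    0.2  171.4] F [-0.5  0.8 -0.6] w 0.0006804586382025907
shift [-0.983  1.84   1.209] turn -0.0017
```

View pics/v5.png

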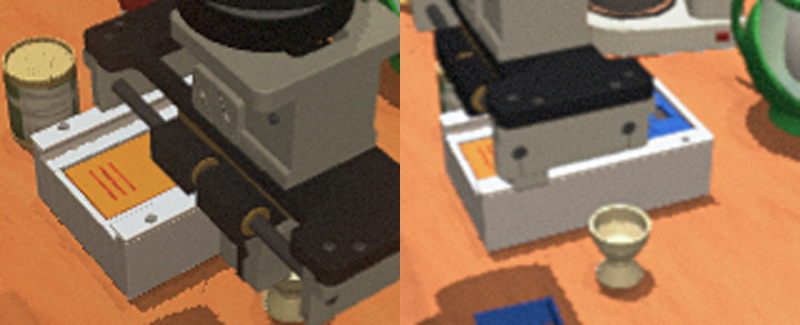

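The arm still hides the box, though the orange plate looks up and bright, and the tin and cup are standing. I move the arm clear.

>>> {"method": "drive_tool", "body": {
  "increments": [
    [[-1,0,-0.5,-0.3,0],[-1,0,-1,-0.3,0],[-1,0,-1,-0.3,0]]
  ]
}}

```text
time_s: 9.68
tcp_pos: [0.3608, -0.3669, 0.232]
eef_rot: [-179.9, 0.1, 171.7]
contact_force: [0.0, 1.2, 0.3]
gripper_width: 0.0005
gripper_force: 0.0
```

>>> {"method": "drive_tool", "body": {
  "increments": [
    [[-1,0.1,-0.5,0,0],[-1,0.1,-1,0,0],[-1,0.1,-1,0,0]]
  ]
}}

```text
time_s: 10.05
tcp_pos: [0.3316, -0.4835, 0.2306]
eef_rot: [-180.0, -0.0, 171.7]
contact_force: [0.7, 1.1, -1.0]
gripper_width: 0.0002
gripper_force: 0.0
```

>>> {"method": "drive_tool", "body": {
  "increments": [
    [[-1,0.1,-0.5,0,0],[-1,0.1,-1,0,0],[-1,0.1,-1,0,0],[-1,0.1,-1,0,0]]
  ]
}}

```text
time_s: 10.55
tcp_pos: [0.3031, -0.5976, 0.2311]
eef_rot: [180.0, -0.0, 171.8]
contact_force: [0.3, -0.1, 0.9]
gripper_width: 0.0006
gripper_force: 0.0
```

```bash
python3 -c "
from plant import r,capture,camera_model
from h import *
go(r.get_state(),-5.5,-4,51.5)
S=capture('scene')
a=np.hstack([cv2.resize(I[b:b+130,c:c+160],None,fx=2.5,fy=4,interpolation=2) for I,b,c in((S,140,190),(capture('side'),140,195))])
cv2.imwrite('pics/v6.png',a[:,:,::-1])
m=camera_model('scene')
"
```

```text
t 10.55 box mm [-151.7 -578.1  231.1] rot [180.   -0.  171.8] F [ 0.3 -0.1  0.9] w 0.0006480407875050561
shift [-1.201  4.788  1.5  ] turn -0.0006
```

View pics/v6.png

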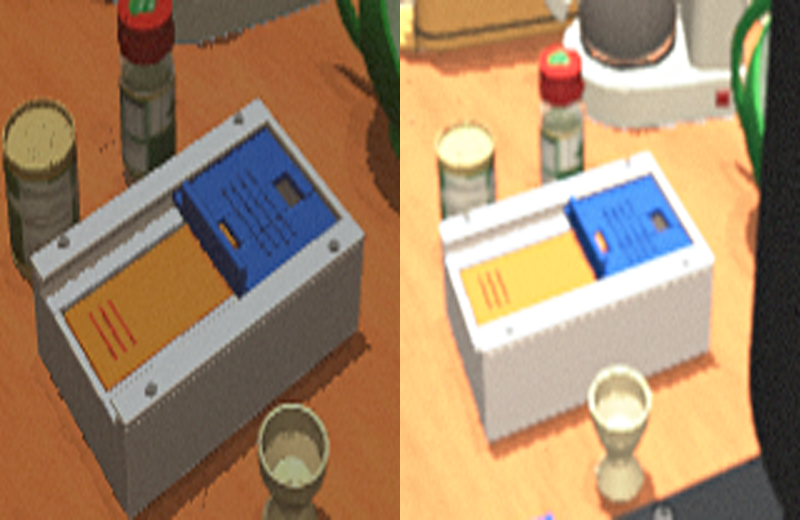

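The final view shows the lid flush with the end wall and the orange pin in its rear hole at scene crop (230,235). The plate corners at scene (215,219) and (233,237) match those at the start, so the plate is up. The jar, tin and cup are unmoved, so I hand in.

```bash
python3 -c "
from plant import job
print(job.close_job())"
```

```text
the job is handed in; nothing more can be done
None
```

The lid is fully home and locked by the pin with the plate sprung up, the jar, tin and egg cup are still standing where they were, and the job was handed in at about 10.6 s.

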